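# Raise the cutter's blade arm and feed the balsa sheet to the back gauge

### The job

Make the lever cutter ready for a cut: push its blade arm up past the balance point, without flinging it, so that it stays standing up by itself, then push the balsa sheet across the bed, under the raised arm, until its edge lies flush against the back gauge. Use the fingertips only: push, do not grip or lift the handle or the sheet, keep off the blade, leave the gauge at its setting and do not disturb the other things on the table.

Things in the scene. Friction and masses are not known exactly. Their poses are not given: they have to be found in the camera images.
- cutter: Fixed bench lever cutter. Grey bed 220 mm (its x) by 230 mm (y), white grid, top 37 mm above the table. Origin: centre of the bed at table height; x along the cutting edge, away from the operator; y left; z up. Cutting edge and blade arm: right edge (y = -118 mm); fence 10 mm high at the far end (x = 83 to 101 mm); near end at x = -110 mm; the back gauge stands outside the right edge.
- blade_arm (a joint): Blade arm angle, rad: 0 = down along the cutting edge, handle towards the operator; grows as the handle swings up and away; 1.35 = on its upper stop. Grey bar 22 mm high, 10 mm wide; behind the hinge a tail with an iron counterweight, 64 mm across. Let go below 0.5 it falls back; from 0.7 on it goes on by itself, damped, to the stop and stays. 1 to 3 N at the handle lifts it.
- handle_end (a point): Middle of the free end of the arm's round black handle (27 mm diameter, 100 mm long), which swings with the arm. The hinge is at (100, -123, 60) mm in the cutter's frame, axis along the cutter's y. Arm down: this point is 312 mm from the hinge towards the operator, 28 mm above it; the handle rises 0.15 rad towards it; underside here 75 mm above the table, nothing below: the fingers fit under it.
- sheet: Loose balsa sheet, 148 mm (its x) by 105 mm (its y) by 5 mm, flat on the bed left of the blade, turned up to 0.1 rad from the cutter's axes. Origin: centre of its underside. It slides easily (about 0.3 N). While the arm is down the blade bars its way to the gauge.
- sheet_edge (a point): Middle of the sheet's right-hand edge (its -y edge, the one nearest the blade), at half its thickness. This edge goes flush against the back gauge.
- gauge_face (a point): Middle of the back gauge's face, the side that looks to the bed (cutter's +y): 150 mm long in the cutter's x, from 8 mm below to 14 mm above the bed top, 15 to 39 mm outside the cutting edge. The point is 2.5 mm above the bed top. An aluminium bar on two rods, clamped: it slips only above about 45 N.
- paint_jar: Bystander: small paint jar with white cap, 34 mm diameter, 45 mm high, in front of the bed, left of the handle. Origin under its centre.
- thinner: Bystander: clear bottle with grey cap, 48 mm diameter, 100 mm high, left of the bed. Origin under its centre.
- tape: Bystander: roll of masking tape lying flat, 90 mm diameter, 19 mm high, to the right of the handle. Origin under its centre.
- tub: Bystander: white tub, 76 mm diameter, 85 mm high, right of the gauge. Origin under its centre.
- model_plane: Bystander: grey model aircraft, 172 mm long, 150 mm span, on the green cutting mat on the left. Origin at its underside.
- brush: Bystander: thin paint brush, 180 mm, lying on the green mat. Origin under its middle.
- dish: Bystander: small white mixing dish, 60 mm diameter, 28 mm high, on the right. Origin under its centre.
- blade_mid (a point): Middle of the steel blade: 175 mm long, 3 mm thick, 26 mm high, fixed along the bed side of the arm's bar from 25 to 200 mm from the hinge, its edge downwards; it moves with the arm. The robot must not touch the blade.
Things that resemble listed ones, but are neither listed nor needed, are in the scene too. There is more than one size of the sheet; the job needs the smallest.

How it is judged:
By the outcome, as a careful person would: the job done as asked, in the order asked, and still so for the second after the job is handed in, with the robot touching nothing.
It also fails if it takes over 67 s, if anything falls off the work surface, if the arm or the gripper's body presses on something with over 40 N, if the wrist force passes 120 N, or if a joint passes its speed limit or range.

### The arm

A 6-joint arm with a two-finger parallel gripper is mounted at the origin on the work surface. World frame = base frame: x ahead of the robot, y to its left, z up, the work surface at z = 0. Lengths are in m, angles in rad, forces in N, time in s.
With the tool pointing down it reaches from about 0.35 to 0.85 m from the base axis. Payload 8.1 kg.
Tool frame: the origin (TCP) lies midway between the tips of the shut fingers; the grasp point (between the pads) lies robot.grasp_offset behind it (robot.grasp_offset is the distance from the TCP to the grasp point, in m); z points along the fingers, y is the direction in which the jaws open and shut (so a half turn about z gives the same grasp; the last joint's range is limited). The gripper opens to 93 mm and grips with 3 to 60 N. Pads are 15 mm wide; open, the fingers measure 128 mm over their backs; the gripper's body (75 mm by 188 mm) begins 65 mm behind the grasp point.
Start: joints at [-0.085, 0.13, 1.488, -0, 1.523, -0.085], TCP at [0.6, 0, 0.219] pointing down, gripper open.
Joint ranges: [-2.96, 2.96], [-0.89, 2.26], [0.02, 2.5], [-1.34, 4.48], [0, 2.73], [-2.66, 2.66]. Speed limits (rad/s): [2.39, 2.39, 2.79, 3.14, 3.14, 3.14].

### API

Orientations are given as a rotation vector (axis times angle).
In Python, from plant import robot gives the robot as it stands.
- The arm moves only by the shell command python3 -m handwheel 'ROWS' [OPENING] [FORCE]. ROWS is text: rows parted by semicolons, each of 6 numbers parted by spaces: the shift along the world's x, y, z each as a share of 0.3 m, from -1 to 1, then the turn, a rotation vector about the world's x, y, z each as a share of 45 degrees, from -1 to 1. A call has 1 to 5 rows; each row is the pose to reach, as a shift and turn from the pose commanded when the call began; what a row does not reach only later rows make up. A row lasts 1/10 s, in which the tool goes at most 50 mm and 8.59 degrees, less where a joint would pass 70% of its speed; a pose out of reach is approached as far as the arm can. A call with a number of a shift or a turn outside -1 to 1 is refused whole. A call with a gripper value outside its range is refused whole. OPENING is the closure, from -1 (fully open) to 1 (shut), set as the call begins (- or left out, the last holds). The fingers move at their own pace and stop on an object; FORCE is the grip in N (left out, the last holds). Time passes only in rows, so rows that repeat a pose let the fingers close. It gives the time, the measured TCP pose, the force and the opening at its end, in the units of the state.
- robot.read_state(): the state, without advancing time (a new reading comes with each control period).
- robot.read_camera(name): name is "scene" or "side" or "wrist"; returns (picture, depth): 400x640x3 uint8, red, green, blue; 400x640 float32, m along the optical axis (not along the pixel's ray), 0 where there is no reading.
- robot.camera_model(name): a dict with "camera_matrix" (3x3 intrinsics, pixels), "pose" (4x4, takes a point from camera to world coordinates); the wrist camera has in their place "tool_from_camera" (4x4, takes a point from camera to tool coordinates, whose origin is the TCP and whose axes are the flange's). Camera axes: x right, y down, z forward; pixel columns grow to the right and rows downward; lengths in m; the calibration is good to about 2 mm. A picture is of the moment at which its call begins: read the wrist's pose just before it. camera_model takes no time and is no camera call.
- robot.close_job(): hands the job in, once; it reports no verdict.
Trained networks look in the newest picture that a camera, given by its name, has taken for a name from the list of things; names that differ only in an ending like _2 or _b are one class to them, and where a whole thing is asked for, a point or a joint stands for the part that bears it (a point fixed in the world has none). Each returns a list of dicts, best first, with "conf" (0 to 1); they miss things now and then, are a little off and sometimes report something else, mostly with a low value. They report only what shows in the picture. A call takes as long as a camera call. They do not tell look-alikes from the thing itself.
- robot.look_for(camera, query): "rect" ([centre column, centre row, width, height] in pixels, round what is visible of it).
- robot.silhouettes(camera, query): "pixels" (400x640 bool, what is visible of it) and "rect" ([centre column, centre row, width, height] in pixels, round what is visible of it).
- robot.tip_of(camera, query): "at" ([row, column] in pixels: a listed point, or the origin of a listed thing).
The state is a dict: "t": time; "q": joint angles; "dq": joint speeds; "joint_torque": joint torques, N m; "tool_pos": TCP position; "orientation": TCP orientation; "force": force on the tool from outside, world axes, zero at the start; "wrist_torque": the same for the moment, N m; "opening": finger opening in m.
Only numpy, scipy, OpenCV 4.12 (cv2) and the standard library are available. Lean on these libraries where they do the work, as an engineer would, in place of code of your own. Each camera call takes 0.05 s, during which the arm holds its last target.

## Working session

There is one attempt and no reset: what is moved stays moved. The work goes in short steps, Python scripts to look and compute and a shell command to move; the robot and the scene stay as the last step left them, time stands still between calls to the robot, and variables do not carry over. Pictures are saved under pics/ and viewed, and the job is handed in when it is done.

```bash
mkdir -p pics; ls
python3 - <<'E'
from plant import robot
import cv2
print(robot.read_state()); print(robot.grasp_offset)
for n in ("scene","side","wrist"):
    p,d=robot.read_camera(n); cv2.imwrite(f"pics/{n}0.png",p[:,:,::-1]); m=robot.camera_model(n); print(n,m)
E
```

```text
pics
{'t': 0.0, 'q': array([-8.53733296e-02,  1.31155529e-01,  1.48927476e+00, -2.13277331e-05,
        1.52299055e+00, -8.54093588e-02]), 'dq': array([ 0.00179313,  0.00099248,  0.00017002, -0.00093618,  0.00163902,
        0.00160682]), 'joint_torque': array([-1.61290725e-03, -5.59853125e+01, -4.91755986e+01,  7.67333270e-02,
        3.59135563e-02, -2.97389461e-04]), 'tool_pos': array([5.99432969e-01, 7.88012653e-05, 2.17593297e-01]), 'orientation': array([-2.22042090e+00, -2.22050321e+00,  1.87478412e-03]), 'force': array([ 0.19063226, -0.04377846,  0.03420893]), 'wrist_torque': array([0.04148737, 0.02904625, 0.03115192]), 'opening': 0.09301927827950104}
0.0188
scene {'camera_matrix': array([[391.7551781 ,   0.        , 318.18153959],
       [  0.        , 391.7551781 , 202.1539518 ],
       [  0.        ,   0.        ,   1.        ]]), 'pose': array([[ 0.8210091 ,  0.39193475, -0.41512795,  1.13550742],
       [ 0.57086783, -0.57293619,  0.58809357, -0.83692504],
       [-0.00734752, -0.71981336, -0.69412876,  1.08641529],
       [ 0.        ,  0.        ,  0.        ,  1.      
[... 279 characters left out ...]
9063065, -0.71861041,  1.0759655 ],
       [-0.01078461, -0.72157216, -0.69225524,  1.14544268],
       [ 0.        ,  0.        ,  0.        ,  1.        ]])}
wrist {'camera_matrix': array([[275.78675453,   0.        , 318.79606932],
       [  0.        , 275.78675453, 199.63650311],
       [  0.        ,   0.        ,   1.        ]]), 'tool_from_camera': array([[ 4.80312911e-04, -9.53608101e-01, -3.01050427e-01,
         8.38664706e-02],
       [ 9.99999778e-01,  5.96779309e-04, -2.94903350e-04,
         7.16116789e-06],
       [ 4.60882889e-04, -3.01050219e-01,  9.53608176e-01,
        -1.66955554e-01],
       [ 0.00000000e+00,  0.00000000e+00,  0.00000000e+00,
         1.00000000e+00]])}
```

View pics/scene0.png

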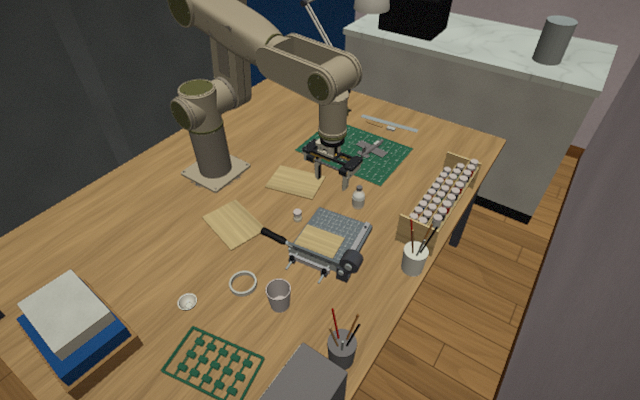

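View pics/side0.png

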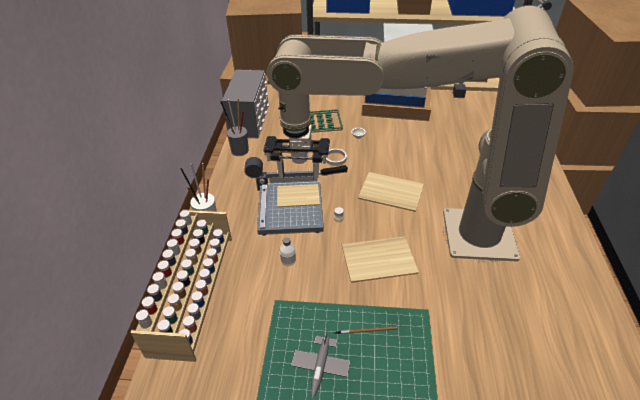

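View pics/wrist0.png

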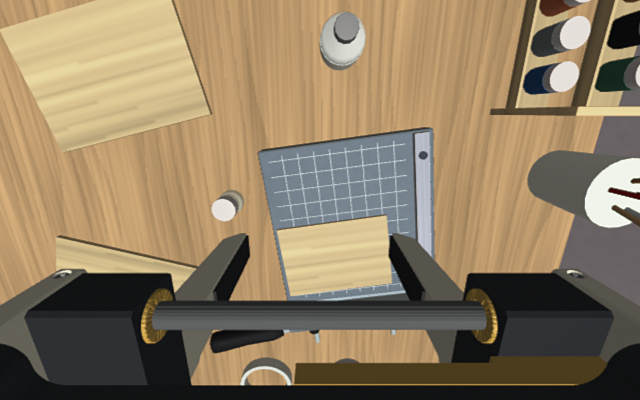

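The scene shows the cutter around (330,240) and the handle at (275,237). There is a sheet on the bed at (325,240), plus two larger sheets on the table at (295,182) and (232,224). The small one on the bed fits the description. Next I'll build a top-down map from the depth images.

```bash
cat > h.py <<'E'
from plant import robot
import numpy as np, cv2
from scipy.spatial.transform import Rotation as R
def cloud(n):
    s=robot.read_state(); p,d=robot.read_camera(n); m=robot.camera_model(n); K=m["camera_matrix"]
    if n=="wrist":
        T=np.eye(4);T[:3,:3]=R.from_rotvec(s["orientation"]).as_matrix();T[:3,3]=s["tool_pos"];T=T@m["tool_from_camera"]
    else: T=m["pose"]
    v,u=np.mgrid[0:400,0:640]
    P=np.stack([(u-K[0,2])/K[0,0]*d,(v-K[1,2])/K[1,1]*d,d],-1)@T[:3,:3].T+T[:3,3]
    P[d<=0]=np.nan
    return p,d,P,T,K
E
python3 - <<'E'
from h import *
x0,x1,y0,y1,r=0.3,0.9,-0.45,0.25,0.00125
for n in ("scene","side","wrist"):
    p,d,P,T,K=cloud(n); np.savez(f"/tmp/{n}.npz",p=p,d=d,P=P)
    ok=np.isfinite(P[...,0])&(P[...,2]<0.2)
    img=np.zeros((int((x1-x0)/r),int((y1-y0)/r),3),np.uint8)
    q=P[ok];i=((x1-q[:,0])/r).astype(int);j=((y1-q[:,1])/r).astype(int)
    g=(i>=0)&(i<img.shape[0])&(j>=0)&(j<img.shape[1])
    o=np.argsort(q[g][:,2]); img[i[g][o],j[g][o]]=p[ok][g][o][:,::-1]
    cv2.imwrite(f"pics/top_{n}.png",img)
for n in ("scene","side","wrist"):
    P=np.load(f"/tmp/{n}.npz")["P"]
    for q in ("cutter","sheet","sheet_edge","gauge_face","handle_end","paint_jar","tape","tub","thinner","dish","blade_arm"):
        t=robot.tip_of(n,q)
        for a in t[:2]:
            v,u=np.round(a["at"]).astype(int); v=min(max(v,0),399);u=min(max(u,0),639)
            print(n,q,round(a["conf"],2),v,u,P[v,u].round(3))
E
```

```text
scene sheet 0.85 224 235 [ 0.294 -0.192  0.   ]
scene sheet 0.84 179 295 [0.329 0.138 0.007]
scene sheet_edge 0.96 214 248 [ 0.302 -0.128  0.005]
scene sheet_edge 0.67 193 289 [ 0.356  0.061 -0.001]
scene handle_end 0.57 228 260 [ 0.392 -0.16   0.009]
scene paint_jar 0.66 222 294 [ 0.473 -0.058  0.001]
scene tape 0.59 281 242 [ 0.491 -0.367 -0.002]
scene tape 0.33 260 309 [ 0.648 -0.203  0.051]
scene tub 0.87 303 283 [ 0.682 -0.382  0.06 ]
scene tub 0.25 280 243 [ 0.492 -0.363 -0.   ]
scene thinner 0.61 205 358 [0.638 0.134 0.027]
scene thinner 0.51 230 259 [ 0.396 -0.17   0.01 ]
scene dish 0.62 308 188 [ 0.43  -0.542  0.012]Traceback (most recent call last):
  File "<stdin>", line 14, in <module>
ValueError: it knows: blade_mid, brush, cutter, dish, gauge_face, handle_end, model_plane, paint_jar, sheet, sheet_edge, tape, thinner, tub
```

Run:
```python
import cv2,numpy as np
a=[cv2.imread(f"pics/top_{n}.png") for n in ("scene","side","wrist")]
c=a[0].copy()
for b in (a[1],a[2]):
    m=(c.sum(2)==0); c[m]=b[m]
print(c.shape); cv2.imwrite("pics/topall.png",c)
```

```text
(480, 560, 3)
```

View pics/topall.png

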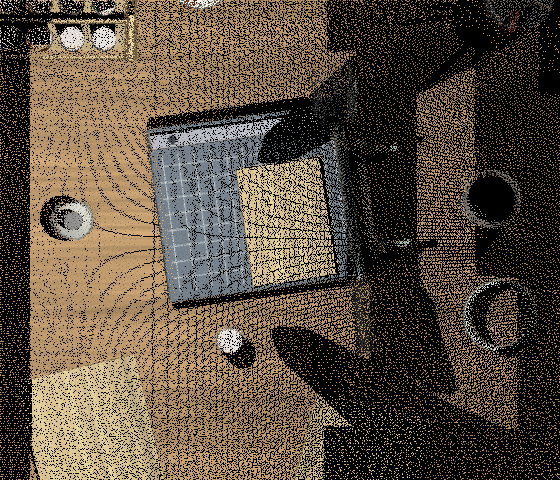

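View pics/top_wrist.png

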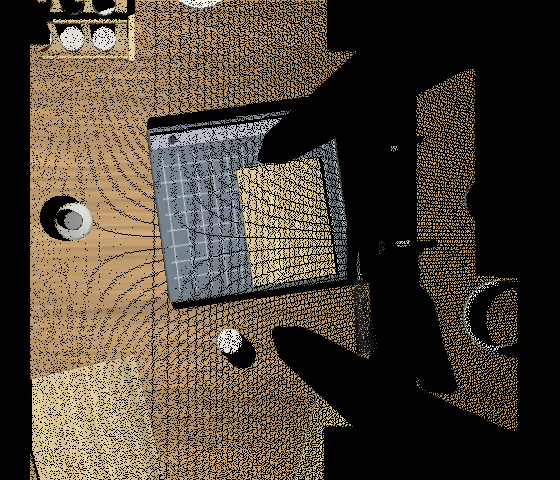

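Run:
```python
from h import *
D=np.load("/tmp/wrist.npz");P=D["P"];p=D["p"].astype(int)
z=P[...,2]
reg=(P[...,0]>0.45)&(P[...,0]<0.8)&(P[...,1]<0.12)&(P[...,1]>-0.22)
h,e=np.histogram(z[reg],bins=np.arange(-0.01,0.12,0.002)); print([(round(float(a),3),int(b)) for a,b in zip(e,h) if b>20])
bed=reg&(z>0.030)&(z<0.05)
# exclude others: largest component
n,l,st,ce=cv2.connectedComponentsWithStats(bed.astype(np.uint8)); k=1+np.argmax(st[1:,4]); m=l==k
q=P[m][:,:2].astype(np.float32); r=cv2.minAreaRect(q); print(r, cv2.boxPoints(r))
sh=m&(p[...,0]-p[...,2]>40)
n,l,st,ce=cv2.connectedComponentsWithStats(sh.astype(np.uint8)); k=1+np.argmax(st[1:,4]); m2=l==k
r=cv2.minAreaRect(P[m2][:,:2].astype(np.float32)); print("sheet",r,cv2.boxPoints(r), np.median(z[m2]))
print("bedz",np.median(z[m&~m2&(z<0.041)]))
print("table",np.median(z[reg&(z<0.01)]))
hd=reg&(z>0.06)
print(P[hd].min(0),P[hd].max(0),hd.sum())
vis=p.astype(np.uint8)[:,:,::-1].copy(); vis[m]=vis[m]//2+np.array([0,0,100],np.uint8); vis[m2]=vis[m2]//2+np.array([0,100,0],np.uint8);cv2.imwrite("pics/seg.png",vis)
```

```text
[(-0.002, 3299), (0.0, 18733), (0.002, 1639), (0.004, 23), (0.006, 44), (0.008, 52), (0.014, 33), (0.016, 59), (0.018, 56), (0.02, 45), (0.022, 39), (0.024, 33), (0.026, 31), (0.028, 23), (0.03, 40), (0.032, 40), (0.034, 253), (0.036, 8308), (0.038, 6107), (0.04, 988), (0.042, 6138), (0.044, 698), (0.046, 1242), (0.048, 639), (0.05, 65), (0.08, 33), (0.082, 34), (0.084, 61), (0.086, 132), (0.088, 166), (0.09, 197), (0.092, 151), (0.094, 126), (0.096, 104), (0.098, 95), (0.1, 50)]
((0.6453211903572083, -0.06299571692943573), (0.22061318159103394, 0.2336469143629074), 7.7365403175354) [[ 0.5202921   0.03791508]
 [ 0.55174524 -0.19360507]
 [ 0.7703503  -0.16390651]
 [ 0.73889714  0.06761363]]
sheet ((0.6234129667282104, -0.10928089916706085), (0.1495192050933838, 0.10921180248260498), 8.699187278747559) [[ 0.54125446 -0.06661034]
 [ 0.55777234 -0.17456576]
 [ 0.7055715  -0.15195146]
 [ 0.6890536  -0.04399604]] 0.042870758550975385
bedz 0.037838398038227
table 0.000854618110974481
[ 0.45317008 -0.21947585  0.07922171] [0.68662177 0.0368964  0.34362684] 68651
```

View pics/seg.png

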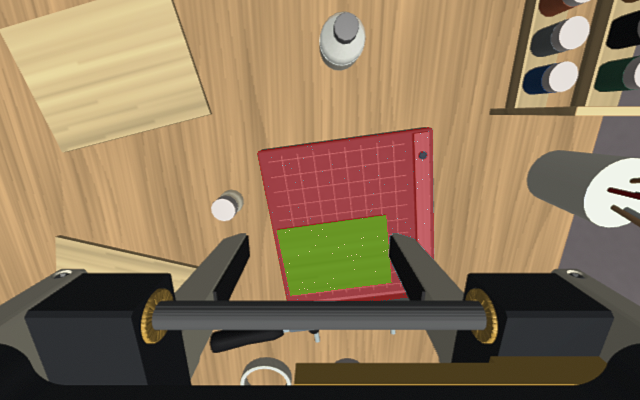

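The bed is centred near (0.645,-0.063) with a yaw of about 0.135 rad. The sheet measures 149×109 mm, lies on the bed and is the smallest of the three. I'll lift the handle from the right, where the tape is low and the blade is on the other side. The tool will be tilted so the shut fingers go under the handle.

```bash
python3 -m handwheel '-0.3 -0.8 0.15 0 0 0;-0.3 -0.8 0.15 0 0 0;-0.3 -0.8 0.15 0 0 0;-0.3 -0.8 0.15 0 0 0;-0.3 -0.8 0.15 0 0 0' 1 20
python3 -m handwheel '-0.1 -0.7 0 0.9 0 0;-0.1 -0.7 0 0.9 0 0;-0.1 -0.7 0 0.9 0 0;-0.1 -0.7 0 0.9 0 0;-0.1 -0.7 0 0.9 0 0'
python3 - <<'E'
from h import *
s=robot.read_state();print(s["t"],s["q"].round(2),s["tool_pos"],R.from_rotvec(s["orientation"]).as_matrix().round(2),s["force"])
for n in ("scene","side","wrist"):
    p,d,P,T,K=cloud(n); np.savez(f"/tmp/{n}.npz",p=p,d=d,P=P);cv2.imwrite(f"pics/{n}1.png",p[:,:,::-1])
E
```

```text
t: 1.3
tool_pos: [0.5127, -0.2321, 0.2625]
orientation: [2.221, 2.221, 0.0]
force: [0.7, -0.0, -0.2]
opening: 0.0578
t: 1.8
tool_pos: [0.4848, -0.4369, 0.2631]
orientation: [-1.844, -1.837, -0.634]
force: [1.5, -0.3, 0.1]
opening: 0.0175
1.8 [-1.01  0.81  0.67  0.42  2.2  -0.85] [ 0.48483467 -0.43693923  0.26306596] [[ 0.    1.    0.  ]
 [ 0.79 -0.    0.61]
 [ 0.61  0.   -0.79]] [ 1.54117471 -0.26882882  0.10562512]
```

View pics/side1.png

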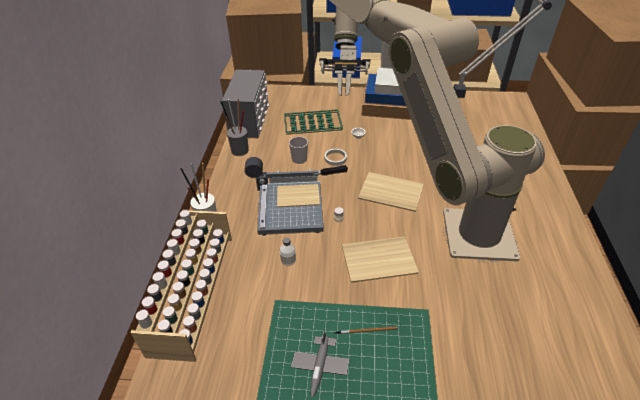

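View pics/wrist1.png

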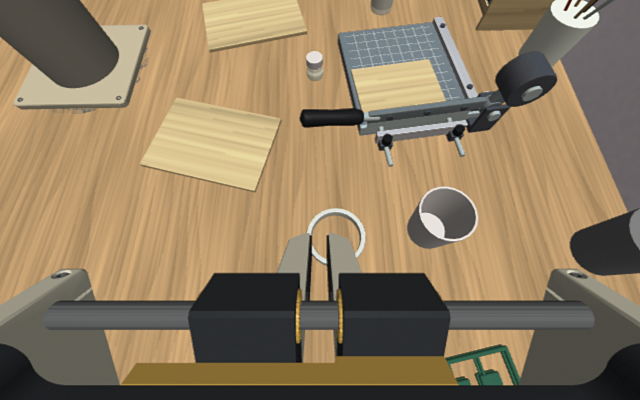

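Run:
```python
import numpy as np
c=np.array([0.6453,-0.063]);a=0.135;M=np.array([[np.cos(a),np.sin(a)],[-np.sin(a),np.cos(a)]])
for n in ("scene","side","wrist"):
    D=np.load(f"/tmp/{n}.npz");P=D["P"];p=D["p"].astype(int)
    q=np.concatenate([(P[...,:2]-c)@M.T,P[...,2:]],-1)
    # handle: dark
    h=(q[...,0]<-0.115)&(q[...,0]>-0.25)&(abs(q[...,1]+0.123)<0.03)&(q[...,2]>0.05)&(q[...,2]<0.13)&(p.sum(-1)<150)
    if h.sum()>20:
        H=q[h]; print(n,"handle",h.sum(),H.min(0).round(4),H.max(0).round(4),H.mean(0).round(4))
        for x in np.arange(-.22,-.11,.02):
            s=abs(H[:,0]-x)<.004
            if s.sum()>3: print(round(x,3),H[s].min(0).round(4),H[s].max(0).round(4))
    g=(abs(q[...,0])<0.07)&(q[...,1]<-0.125)&(q[...,1]>-0.19)&(q[...,2]>0.04)&(q[...,2]<0.06)
    if g.sum()>20: print(n,"gauge",g.sum(),[ (round(x,3),np.percentile(q[g&(abs(q[...,0]-x)<.01)][:,1],[2,50,98]).round(4)) for x in (-.05,-.02,0,.02,.05) if (g&(abs(q[...,0]-x)<.01)).sum()>5])
```

```text
scene handle 163 [-0.2031 -0.1366  0.0747] [-0.1154 -0.1154  0.1006] [-0.1588 -0.128   0.089 ]
-0.2 [-0.2031 -0.1357  0.0869] [-0.1961 -0.1171  0.1003]
-0.18 [-0.182  -0.1356  0.0872] [-0.1768 -0.1154  0.0993]
-0.16 [-0.1631 -0.1364  0.0832] [-0.1576 -0.1198  0.0939]
-0.14 [-0.1434 -0.1348  0.0768] [-0.1376 -0.117   0.0905]
-0.12 [-0.1239 -0.1349  0.0747] [-0.1168 -0.1168  0.0875]
scene gauge 182 [(-0.05, array([-0.1501, -0.1457, -0.1378])), (-0.02, array([-0.1492, -0.1452, -0.1368])), (0, array([-0.1496, -0.1446, -0.1252])), (0.02, array([-0.1493, -0.1452, -0.1263])), (0.05, array([-0.1607, -0.1495, -0.1349]))]
side handle 147 [-0.2034 -0.1261  0.0681] [-0.1164 -0.1015  0.0998] [-0.1596 -0.112   0.0858]
-0.2 [-0.2034 -0.1212  0.0819] [-0.196  -0.1041  0.0998]
-0.18 [-0.1826 -0.1226  0.0807] [-0.1777 -0.1061  0.0967]
-0.16 [-0.1637 -0.124   0.0789] [-0.1562 -0.107   0.0901]
-0.14 [-0.1426 -0.1227  0.0708] [-0.1382 -0.1072  0.0899]
-0.12 [-0.1238 -0.1249  0.0681] [-0.1164 -0.1058  0.0908]
wrist handle 937 [-0.2102 -0.1351  0.0717] [-0.115  -0.1111  0.1031] [-0.1628 -0.1277  0.09  ]
-0.2 [-0.2039 -0.1351  0.0834] [-0.1961 -0.1153  0.1031]
-0.18 [-0.1838 -0.1347  0.0816] [-0.1761 -0.1169  0.0984]
-0.16 [-0.1636 -0.1335  0.079 ] [-0.1561 -0.116   0.0943]
-0.14 [-0.1438 -0.1346  0.0763] [-0.1361 -0.1158  0.0922]
-0.12 [-0.124  -0.1334  0.0717] [-0.1163 -0.1111  0.0889]
wrist gauge 759 [(-0.05, array([-0.1469, -0.1451, -0.1371])), (-0.02, array([-0.147 , -0.145 , -0.1367])), (0, array([-0.1467, -0.1449, -0.1367])), (0.02, array([-0.1468, -0.1447, -0.1366])), (0.05, array([-0.1594, -0.1474, -0.1373]))]
```

The scene, side and wrist clouds agree on the handle: its axis is at cutter y ≈ -0.122 and its end at x ≈ -0.21. The gauge face is at y ≈ -0.136 and parallel to the cutting edge. The side view shows the right side free for the approach, with the tape at (335,157) and the tub at (298,150). I'll go in with more tilt.

```bash
python3 -m handwheel '0 0.5 -0.5 0.4 0 0;0 0.5 -0.5 0.4 0 0;0 0.5 -0.5 0.4 0 0;0 0.5 -0.5 0.4 0 0;0 0.5 -0.5 0.4 0 0'
python3 -m handwheel '0 0 0 0 0 0;0 0 0 0 0 0'
python3 - <<'E'
from h import *
s=robot.read_state();print(s["t"],s["q"].round(2),s["tool_pos"],R.from_rotvec(s["orientation"]).as_matrix().round(2),s["force"])
p,d=robot.read_camera("scene");cv2.imwrite("pics/scene2.png",cv2.resize(p[150:350,170:490,::-1],(800,500)))
E
```

```text
t: 2.45
tool_pos: [0.4851, -0.2775, 0.1103]
orientation: [-1.63, -1.629, -0.86]
force: [-0.7, 0.7, 0.4]
opening: 0.0006
t: 2.65
tool_pos: [0.4877, -0.2853, 0.1165]
orientation: [-1.638, -1.64, -0.863]
force: [0.5, -0.6, 0.4]
opening: 0.0007
2.65 [-0.95  0.81  1.1   0.56  2.03 -0.92] [ 0.48769216 -0.28527305  0.1165255 ] [[-0.    1.    0.  ]
 [ 0.57 -0.    0.82]
 [ 0.82  0.   -0.57]] [ 0.505619   -0.61751435  0.35525992]
```

View pics/scene2.png

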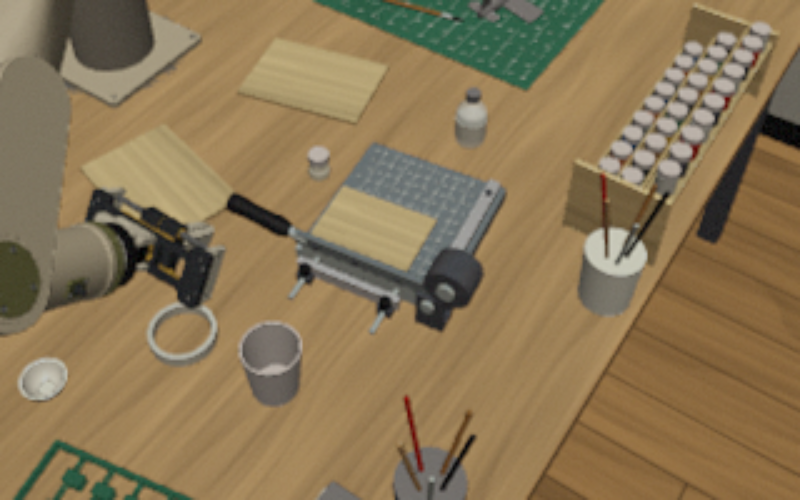

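The enlarged scene view shows the gripper tilted to the right of the handle, which is at (260,212). Nothing is being touched. Next I'll lower, then slide the tips under.

```bash
python3 -m handwheel '-0.03 0 -0.25 0 0 0;-0.03 0 -0.25 0 0 0;-0.03 0 -0.25 0 0 0;-0.03 0 -0.25 0 0 0'
python3 -m handwheel '0 0.1 0 0 0 0;0 0.2 0 0 0 0;0 0.32 0 0 0 0;0 0.32 0 0 0 0;0 0.32 0 0 0 0'
python3 - <<'E'
from h import *
s=robot.read_state();print(s["t"],s["tool_pos"],s["force"])
for n in ("scene","wrist","side"):
    p,d,P,T,K=cloud(n)
    cv2.imwrite(f"pics/{n}3.png",p[:,:,::-1] if n!="side" else cv2.resize(p[120:240,220:400,::-1],(780,520)))
E
```

```text
t: 3.1
tool_pos: [0.4781, -0.2856, 0.0396]
orientation: [-1.638, -1.634, -0.864]
force: [0.3, -0.2, 0.4]
opening: 0.0006
t: 3.6
tool_pos: [0.4787, -0.189, 0.0403]
orientation: [-1.637, -1.637, -0.864]
force: [-0.0, -0.3, -0.1]
opening: 0.0008
3.6 [ 0.47867131 -0.18899066  0.04025927] [-0.00564117 -0.32621547 -0.05285652]
```

View pics/side3.png

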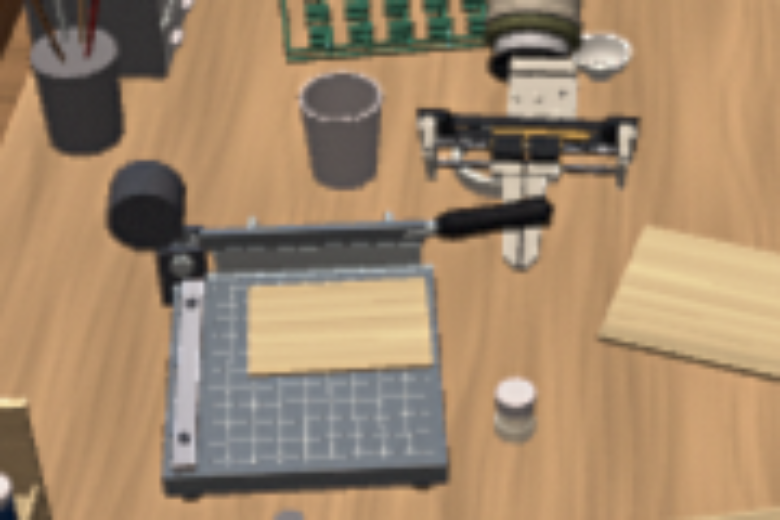

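View pics/wrist3.png

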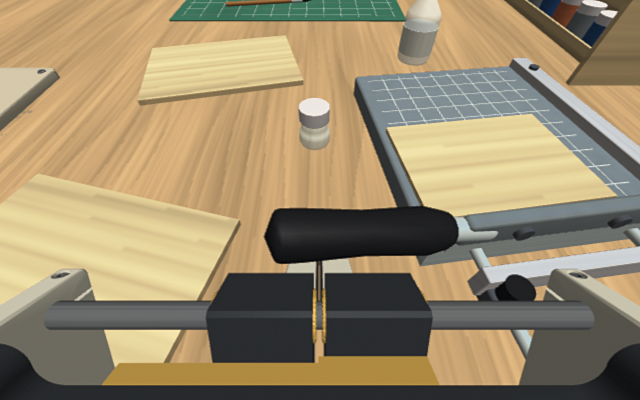

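Run:
```python
import numpy as np
r=.286;d=.0235
f=lambda t:np.array([-r*np.cos(.084+t)-d*np.sin(t+.15), r*np.sin(.084+t)-d*np.cos(t+.15)])
o=f(0)
for t in np.arange(0.05,1.26,.05):
    x,z=f(t)-o
    print(round(t,2),(np.array([x*.991,x*.135,z])/.3).round(3))
```

```text
0.05 [0.001 0.    0.048]
0.1 [0.005 0.001 0.096]
0.15 [0.011 0.002 0.144]
0.2 [0.019 0.003 0.191]
0.25 [0.03  0.004 0.238]
0.3 [0.043 0.006 0.284]
0.35 [0.059 0.008 0.33 ]
0.4 [0.076 0.01  0.374]
0.45 [0.096 0.013 0.418]
0.5 [0.118 0.016 0.461]
0.55 [0.142 0.019 0.502]
0.6 [0.168 0.023 0.543]
0.65 [0.196 0.027 0.581]
0.7 [0.226 0.031 0.619]
0.75 [0.257 0.035 0.655]
0.8 [0.291 0.04  0.689]
0.85 [0.326 0.044 0.722]
0.9 [0.363 0.049 0.752]
0.95 [0.401 0.055 0.781]
1.0 [0.44  0.06  0.808]
1.05 [0.481 0.066 0.833]
1.1 [0.523 0.071 0.856]
1.15 [0.566 0.077 0.876]
1.2 [0.61  0.083 0.895]
1.25 [0.655 0.089 0.911]
```

```bash
python3 -m handwheel '0 0 0.02 0 0 0;0 0 0.04 0 0 0;0.002 0 0.06 0 0 0;0.004 0 0.08 0 0 0;0.006 0.001 0.1 0 0 0'
python3 -m handwheel '0.003 0 0.025 0 0 0;0.007 0.001 0.05 0 0 0;0.011 0.002 0.075 0 0 0;0.016 0.002 0.1 0 0 0;0.021 0.003 0.125 0 0 0'
python3 - <<'E'
from h import *
p,d,P,T,K=cloud("side")
cv2.imwrite(f"pics/side4.png",cv2.resize(p[100:240,220:400,::-1],(720,560)))
E
```

```text
t: 4.25
tool_pos: [0.4792, -0.1882, 0.0682]
orientation: [-1.637, -1.632, -0.863]
force: [0.5, -3.9, -1.9]
opening: 0.0008
t: 4.75
tool_pos: [0.4855, -0.1864, 0.1058]
orientation: [-1.635, -1.632, -0.863]
force: [0.5, -1.5, -0.8]
opening: 0.0008
```

View pics/side4.png

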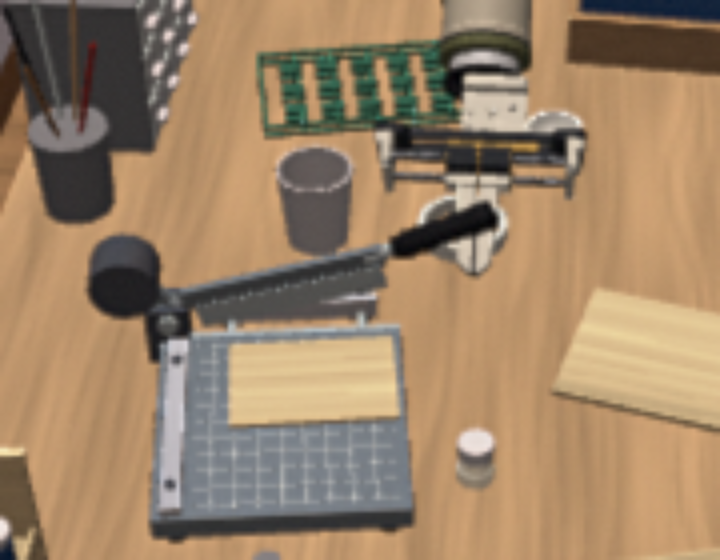

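The arm is rising to about 0.22 rad on the fingertips: handle at (445,225), fingers at (475,240) in the crop, force about 2–4 N. Continuing along the arc.

```bash
python3 -m handwheel '0.006 0.001 0.023 0 0 0;0.012 0.001 0.046 0 0 0;0.019 0.002 0.069 0 0 0;0.027 0.003 0.092 0 0 0;0.035 0.004 0.115 0 0 0'
python3 -m handwheel '0.009 0.001 0.022 0 0 0;0.018 0.002 0.044 0 0 0;0.028 0.004 0.066 0 0 0;0.038 0.005 0.088 0 0 0;0.049 0.007 0.109 0 0 0'
python3 - <<'E'
from h import *
p,d,P,T,K=cloud("side")
cv2.imwrite(f"pics/side5.png",cv2.resize(p[60:240,220:400,::-1],(560,560)))
E
```

```text
t: 5.3
tool_pos: [0.496, -0.1854, 0.1402]
orientation: [-1.636, -1.632, -0.863]
force: [1.1, -1.2, -0.8]
opening: 0.0007
t: 5.8
tool_pos: [0.5108, -0.1834, 0.173]
orientation: [-1.636, -1.632, -0.863]
force: [0.0, -0.3, -1.0]
opening: 0.0001
```

View pics/side5.png

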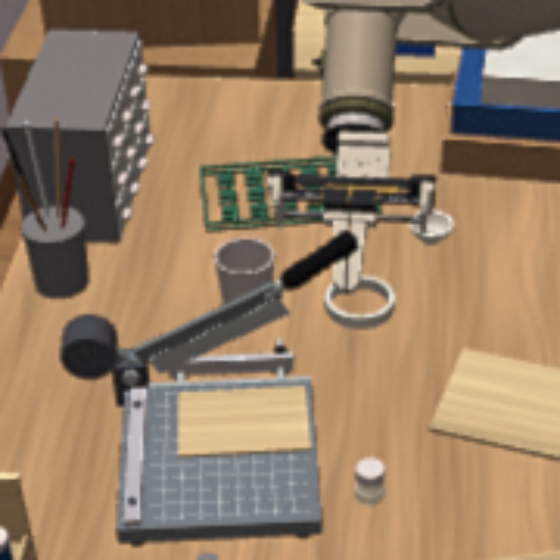

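```bash
python3 -m handwheel '0.014 0.002 0.021 0 0 0;0.03 0.004 0.042 0 0 0;0.045 0.006 0.062 0 0 0;0.06 0.008 0.082 0 0 0;0.075 0.01 0.1 0 0 0'
python3 -m handwheel '0.014 0.002 0.02 0 0 0;0.028 0.004 0.039 0 0 0;0.043 0.006 0.057 0 0 0;0.058 0.008 0.075 0 0 0;0.074 0.01 0.092 0 0 0'
python3 - <<'E'
from h import *
p,d,P,T,K=cloud("side")
cv2.imwrite(f"pics/side6.png",cv2.resize(p[40:240,220:400,::-1],(540,600)))
E
```

```text
t: 6.35
tool_pos: [0.5335, -0.1803, 0.203]
orientation: [-1.636, -1.632, -0.864]
force: [-0.7, -0.7, -1.0]
opening: 0.0008
t: 6.85
tool_pos: [0.5557, -0.1773, 0.2305]
orientation: [-1.636, -1.632, -0.864]
force: [0.3, 0.2, -0.4]
opening: 0.0001
```

View pics/side6.png

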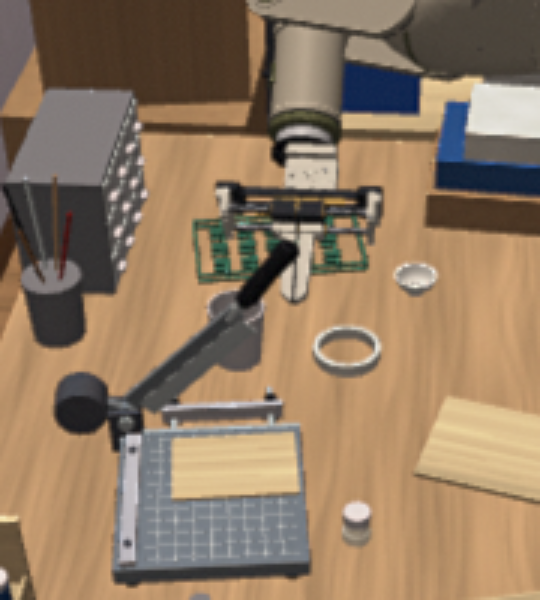

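The arm is now at roughly 0.75 rad and the force has dropped to nearly zero. I'll nudge it a little further and then watch.

```bash
python3 -m handwheel '0.016 0.002 0.017 0 0 0;0.033 0.004 0.033 0 0 0;0.05 0.006 0.049 0 0 0;0.067 0.008 0.064 0 0 0;0.085 0.01 0.078 0 0 0'
python3 -m handwheel '0 0 0 0 0 0;0 0 0 0 0 0;0 0 0 0 0 0;0 0 0 0 0 0;0 0 0 0 0 0'
python3 - <<'E'
from h import *
p,d,P,T,K=cloud("side")
cv2.imwrite(f"pics/side7.png",cv2.resize(p[40:240,220:400,::-1],(540,600)))
E
```

```text
t: 7.4
tool_pos: [0.5812, -0.1744, 0.2538]
orientation: [-1.636, -1.632, -0.863]
force: [0.4, -0.9, 0.2]
opening: 0.0003
t: 7.9
tool_pos: [0.5806, -0.1744, 0.2532]
orientation: [-1.636, -1.631, -0.863]
force: [-0.5, -0.1, -0.7]
opening: 0.0003
```

View pics/side7.png

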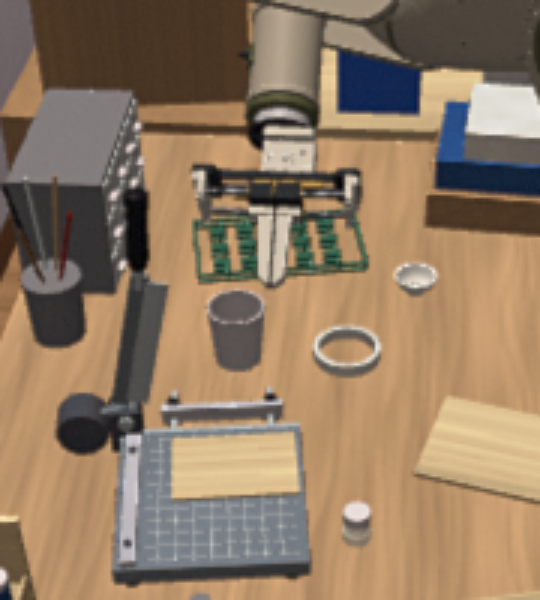

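The arm now stands on its stop: handle at (135,225), blade at (148,340) in the crop, and the tool is clear. Next I'll retreat, untilt, and open the gripper on the bed's left side.

```bash
python3 -m handwheel '-0.15 -0.1 0.1 0 0 0;-0.3 -0.1 0.15 -0.2 0 0;-0.3 0 0.15 -0.4 0 0;-0.3 0.1 0.15 -0.6 0 0;-0.3 0.2 0.15 -0.8 0 0'
python3 -m handwheel '0 0.2 0 -0.2 0 0;0 0.35 0 -0.42 0 0;0 0.5 0 -0.42 0 0;0 0.5 0 -0.42 0 0;0 0.5 0 -0.42 0 0' -1
python3 - <<'E'
from h import *
s=robot.read_state();print(s["t"],s["q"].round(2),s["tool_pos"],R.from_rotvec(s["orientation"]).as_matrix().round(3),s["force"])
E
```

```text
t: 8.45
tool_pos: [0.4907, -0.1151, 0.2996]
orientation: [-2.015, -2.006, -0.399]
force: [1.4, 1.6, 0.0]
opening: 0.0004
t: 8.95
tool_pos: [0.4904, 0.0383, 0.2988]
orientation: [-2.185, -2.192, -0.072]
force: [0.1, -0.3, 0.6]
opening: 0.0356
8.95 [-0.08 -0.19  1.66  0.07  1.68 -0.07] [0.49037182 0.03830778 0.29879547] [[-0.003  1.     0.   ]
 [ 0.998  0.003  0.065]
 [ 0.065  0.001 -0.998]] [ 0.13180325 -0.34465162  0.62055767]
```

```bash
python3 -m handwheel '0.4 -0.13 -0.33 -0.083 0 0.172;0.4 -0.13 -0.33 -0.083 0 0.172;0.4 -0.13 -0.33 -0.083 0 0.172;0.4 -0.13 -0.33 -0.083 0 0.172;0.4 -0.13 -0.33 -0.083 0 0.172'
python3 - <<'E'
from h import *
s=robot.read_state();print(s["t"],s["tool_pos"],R.from_rotvec(s["orientation"]).as_matrix().round(3),s["opening"])
for n in ("wrist","side","scene"):
    p,d,P,T,K=cloud(n); np.savez(f"/tmp/{n}.npz",p=p,d=d,P=P);cv2.imwrite(f"pics/{n}8.png",p[:,:,::-1])
c=np.array([0.6453,-0.063]);a=0.135;M=np.array([[np.cos(a),np.sin(a)],[-np.sin(a),np.cos(a)]])
for n in ("wrist","side","scene"):
    D=np.load(f"/tmp/{n}.npz");P=D["P"];p=D["p"].astype(int)
    q=np.concatenate([(P[...,:2]-c)@M.T,P[...,2:]],-1)
    m2=(abs(q[...,0])<.11)&(abs(q[...,1])<.16)&(abs(q[...,2]-.042)<.006)&(p[...,0]-p[...,2]>40)
    if m2.sum()>50:
        r=cv2.minAreaRect(q[m2][:,:2].astype(np.float32)); print(n,"sheet",r,cv2.boxPoints(r).round(4).tolist())
    g=(abs(q[...,0])<0.07)&(q[...,1]<-0.125)&(q[...,1]>-0.19)&(q[...,2]>0.04)&(q[...,2]<0.06)
    print(n,"gauge",g.sum(),[ (round(x,3),np.percentile(q[g&(abs(q[...,0]-x)<.01)][:,1],[2,50,98]).round(4).tolist()) for x in (-.05,-.02,0,.02,.05) if (g&(abs(q[...,0]-x)<.01)).sum()>5])
E
```

```text
t: 9.45
tool_pos: [0.6098, -0.0066, 0.1959]
orientation: [-2.069, -2.353, 0.011]
force: [-1.0, -0.8, 0.6]
opening: 0.0759
9.45 [ 0.60979762 -0.00658375  0.19588873] [[-0.128  0.992 -0.011]
 [ 0.992  0.128  0.   ]
 [ 0.001 -0.011 -1.   ]] 0.07586268358864702
wrist sheet ((-0.031241990625858307, 0.00804082304239273), (0.15685661137104034, 0.21132676303386688), 0.011694341897964478) [[-0.10970000177621841, 0.1137000024318695], [-0.1096000000834465, -0.09759999811649323], [0.047200001776218414, -0.09759999811649323], [0.047200001776218414, 0.1137000024318695]]
wrist gauge 284 [(-0.05, [-0.1452, -0.1437, -0.142]), (-0.02, [-0.1457, -0.1436, -0.1421]), (0, [-0.1464, -0.1435, -0.142]), (0.02, [-0.1458, -0.1439, -0.1426]), (0.05, [-0.1578, -0.1488, -0.1419])]
side sheet ((-0.026382245123386383, -0.038282595574855804), (0.148727685213089, 0.11453498154878616), 1.7870875597000122) [[-0.10249999910593033, 0.016599999740719795], [-0.09889999777078629, -0.09780000150203705], [0.04969999939203262, -0.09319999814033508], [0.04619999974966049, 0.021299999207258224]]
side gauge 96 [(-0.05, [-0.1449, -0.1338, -0.128]), (-0.02, [-0.1461, -0.1378, -0.1318]), (0, [-0.1436, -0.1374, -0.1317]), (0.02, [-0.1454, -0.1372, -0.1313]), (0.05, [-0.1492, -0.1379, -0.1288])]
scene sheet ((-0.029529355466365814, -0.04326954483985901), (0.14920951426029205, 0.10758757591247559), 0.3851907253265381) [[-0.10450000315904617, 0.009999999776482582], [-0.10379999876022339, -0.09759999811649323], [0.04540000110864639, -0.0966000035405159], [0.04470000043511391, 0.010999999940395355]]
scene gauge 175 [(-0.05, [-0.1489, -0.1456, -0.1368]), (-0.02, [-0.1504, -0.1458, -0.1375]), (0, [-0.1486, -0.145, -0.1374]), (0.02, [-0.1501, -0.1461, -0.1393]), (0.05, [-0.1621, -0.1499, -0.1386])]
```

View pics/wrist8.png

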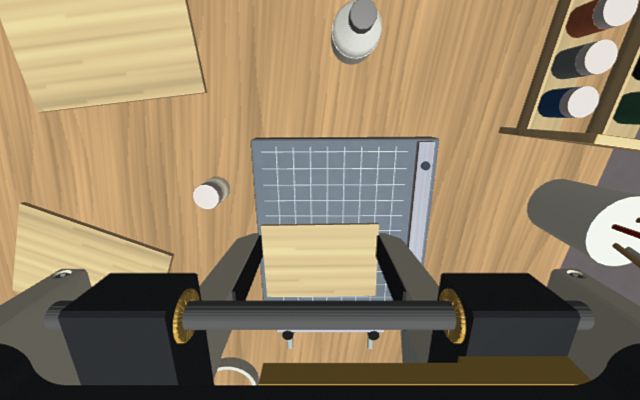

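View pics/scene8.png

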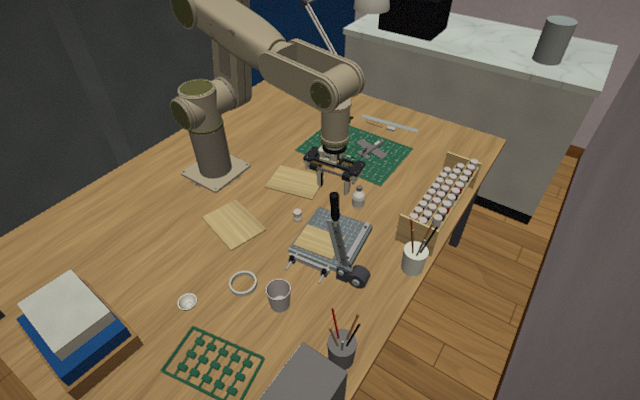

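The scene view at (340,240) shows the arm standing up. The sheet's left edge is at cutter y ≈ +0.010 and the gauge face at about -0.137 to -0.142, so the sheet has to travel roughly 40–46 mm. With the fingers wide open, both tips will push its left edge squarely. Lowering behind the edge now.

```bash
python3 -m handwheel '0 0 -0.2 0 0 0;0 0 -0.35 0 0 0;0 0 -0.46 0 0 0;0 0 -0.46 0 0 0;0 0 -0.46 0 0 0' -1
python3 -m handwheel '0 0 -0.03 0 0 0;0 0 -0.05 0 0 0;0 0 -0.05 0 0 0'
python3 - <<'E'
from h import *
s=robot.read_state();print(s["t"],s["tool_pos"],R.from_rotvec(s["orientation"]).as_matrix().round(3),s["opening"],s["force"])
p,d,P,T,K=cloud("side")
cv2.imwrite(f"pics/side9.png",cv2.resize(p[130:250,230:380,::-1],(750,600)))
E
```

```text
t: 10.1
tool_pos: [0.6112, -0.0034, 0.0638]
orientation: [-2.068, -2.363, 0.003]
force: [0.7, -0.6, 0.8]
opening: 0.0928
t: 10.4
tool_pos: [0.6112, -0.0034, 0.047]
orientation: [-2.068, -2.362, 0.004]
force: [0.1, 0.4, -0.3]
opening: 0.0929
10.4 [ 0.61117361 -0.00343168  0.04701743] [[-0.132  0.991 -0.003]
 [ 0.991  0.132 -0.001]
 [-0.    -0.003 -1.   ]] 0.0929087492967383 [ 0.14451878  0.44160216 -0.34180738]
```

View pics/side9.png

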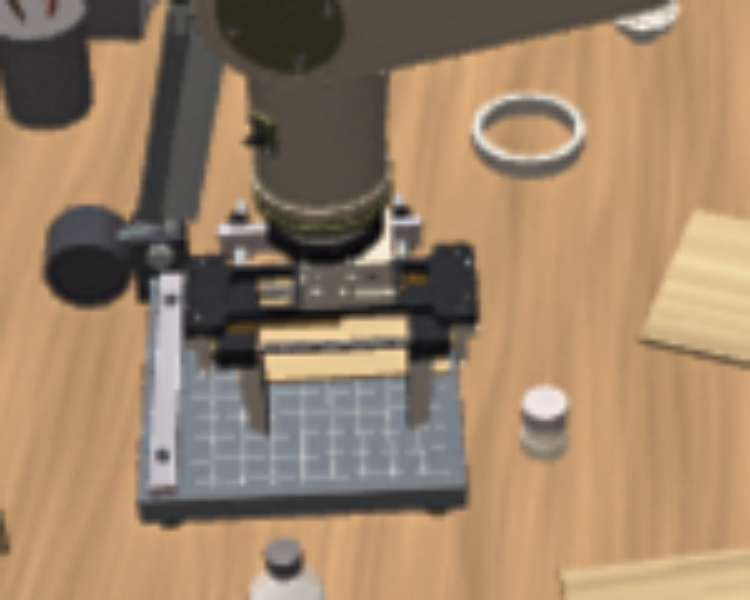

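The side view shows both fingertips on the bed at (255,430) and (418,420) in the crop, to the left of the sheet edge. Lowering the last 7 mm.

```bash
python3 -m handwheel '0 0 -0.015 0 0 0;0 0 -0.025 0 0 0;0 0 -0.025 0 0 0'
python3 -m handwheel '0.006 -0.045 0 0 0 0;0.012 -0.09 0 0 0 0;0.016 -0.12 0 0 0 0;0.016 -0.12 0 0 0 0'
```

```text
t: 10.75
tool_pos: [0.6103, -0.0034, 0.0381]
orientation: [-2.067, -2.361, 0.006]
force: [0.0, 0.4, 0.5]
opening: 0.0932
t: 11.15
tool_pos: [0.6159, -0.0415, 0.039]
orientation: [-2.07, -2.36, 0.005]
force: [-0.6, 0.4, 0.3]
opening: 0.0928
```

```bash
python3 -m handwheel '0.003 -0.025 0 0 0 0;0.007 -0.05 0 0 0 0;0.01 -0.075 0 0 0 0;0.013 -0.1 0 0 0 0;0.017 -0.125 0 0 0 0'
python3 -m handwheel '0 0 0 0 0 0;0 0 0 0 0 0'
python3 - <<'E'
from h import *
for n in ("side","wrist","scene"):
    p,d,P,T,K=cloud(n)
    if n=="side": p=cv2.resize(p[130:250,230:380],(750,600))
    if n=="scene": p=cv2.resize(p[190:300,260:400],(763,600))
    cv2.imwrite(f"pics/{n}10.png",p[:,:,::-1])
E
```

```text
t: 11.65
tool_pos: [0.6207, -0.0775, 0.0389]
orientation: [-2.068, -2.361, 0.005]
force: [0.8, 1.0, 0.4]
opening: 0.0932
t: 11.85
tool_pos: [0.6207, -0.0771, 0.0388]
orientation: [-2.068, -2.361, 0.005]
force: [0.8, -0.9, 0.2]
opening: 0.0931
```

View pics/side10.png

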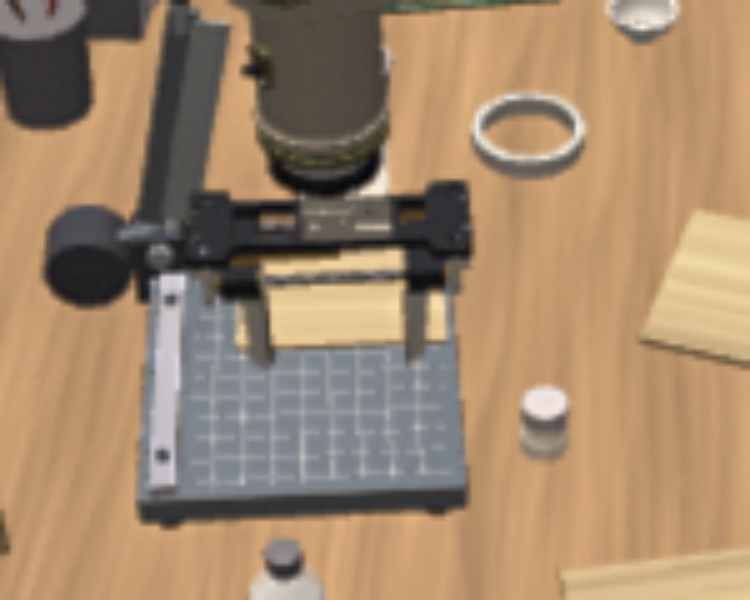

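View pics/scene10.png

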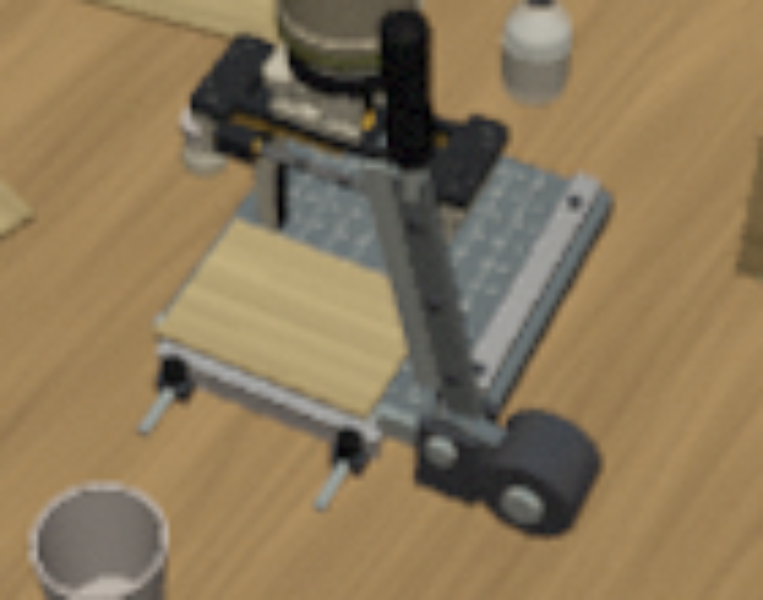

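View pics/wrist10.png

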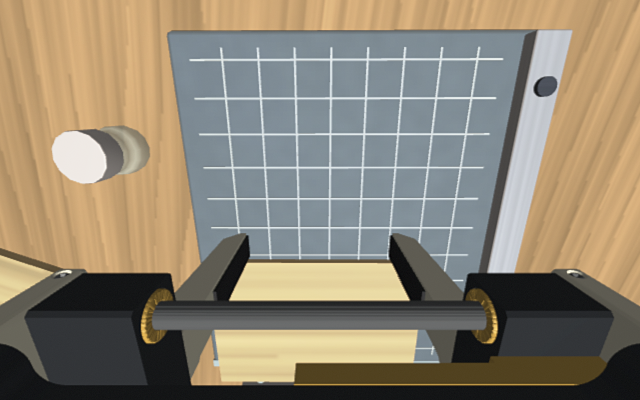

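Both tips are on the sheet's left edge and the sheet is moving straight, with about 15–19 mm to go. I'll continue in small steps and watch the force.

```bash
python3 -m handwheel '0.002 -0.012 0 0 0 0;0.003 -0.024 0 0 0 0;0.005 -0.036 0 0 0 0'
python3 -m handwheel '0.001 -0.006 0 0 0 0;0.001 -0.006 0 0 0 0'
python3 -m handwheel '0 0 0 0 0 0'
```

```text
t: 12.3
tool_pos: [0.6222, -0.0879, 0.0389]
orientation: [-2.067, -2.362, 0.005]
force: [0.5, 0.9, 0.6]
opening: 0.093
t: 12.5
tool_pos: [0.6221, -0.0883, 0.0388]
orientation: [-2.066, -2.36, 0.003]
force: [-2.0, 6.2, 2.6]
opening: 0.093
t: 12.6
tool_pos: [0.6222, -0.0883, 0.0388]
orientation: [-2.066, -2.36, 0.004]
force: [-2.0, 5.8, 2.7]
opening: 0.093
```

The force rose to 6 N and the tool stalled where the gauge should be. The predicted sheet edge is -0.1345. I'll back off and inspect.

```bash
python3 - <<'E'
from plant import robot
print(robot.read_state()["wrist_torque"])
E
python3 -m handwheel '-0.001 0.006 0 0 0 0;-0.007 0.05 0 0 0 0;-0.013 0.1 0 0 0 0;-0.013 0.1 0.1 0 0 0;-0.013 0.1 0.2 0 0 0'
python3 -m handwheel '-0.1 0.3 0.3 0 0 0;-0.1 0.5 0.5 0 0 0;-0.1 0.6 0.5 0 0 0;-0.1 0.6 0.5 0 0 0;-0.1 0.6 0.5 0 0 0'
python3 - <<'E'
from h import *
s=robot.read_state();print(s["t"],s["tool_pos"])
for n in ("wrist","side","scene"):
    p,d,P,T,K=cloud(n); np.savez(f"/tmp/{n}.npz",p=p,d=d,P=P)
    if n=="side": p=cv2.resize(p[130:250,230:380],(750,600))
    if n=="scene": p=cv2.resize(p[190:300,260:400],(763,600))
    cv2.imwrite(f"pics/{n}11.png",p[:,:,::-1])
E
```

```text
[1.01693663 0.30916299 0.14089752]
t: 13.1
tool_pos: [0.617, -0.0576, 0.098]
orientation: [-2.064, -2.361, 0.008]
force: [0.8, -0.5, 0.2]
opening: 0.093
t: 13.6
tool_pos: [0.588, 0.1239, 0.2515]
orientation: [-2.067, -2.364, 0.002]
force: [0.0, -0.4, -0.3]
opening: 0.093
13.6 [0.58804757 0.12394075 0.25146679]
```

View pics/side11.png

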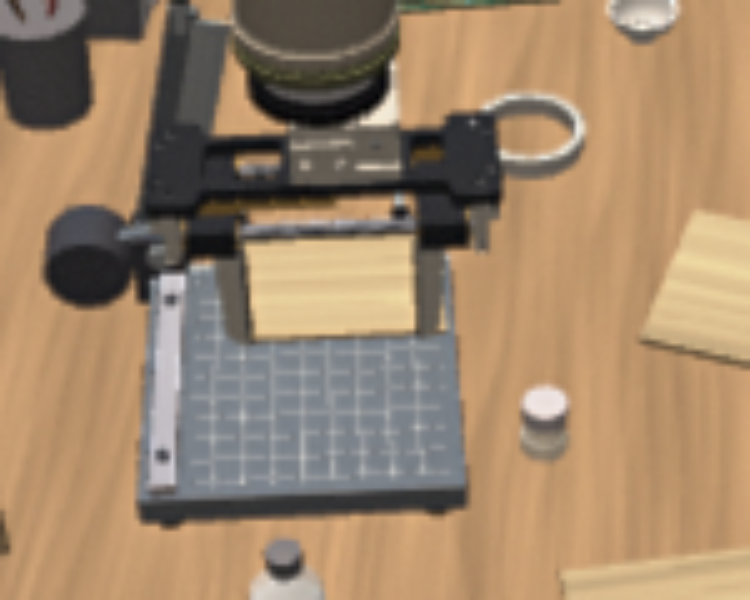

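View pics/scene11.png

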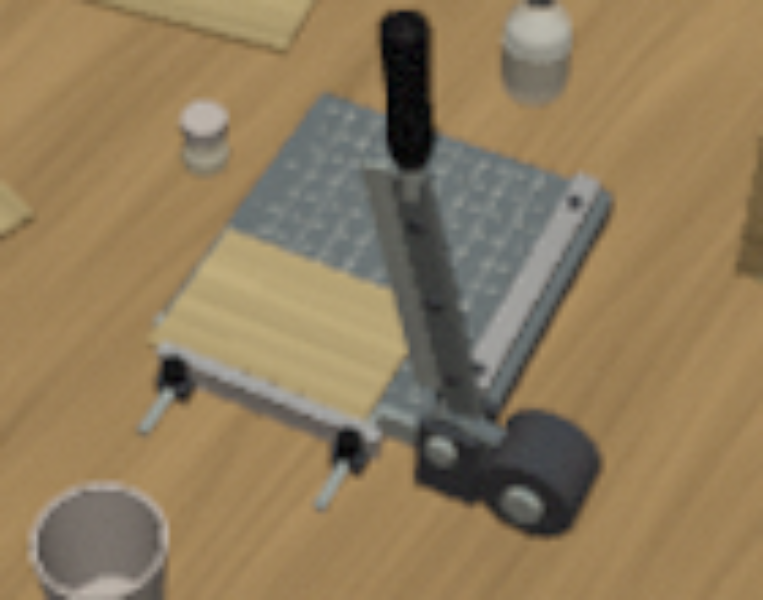

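View pics/wrist11.png

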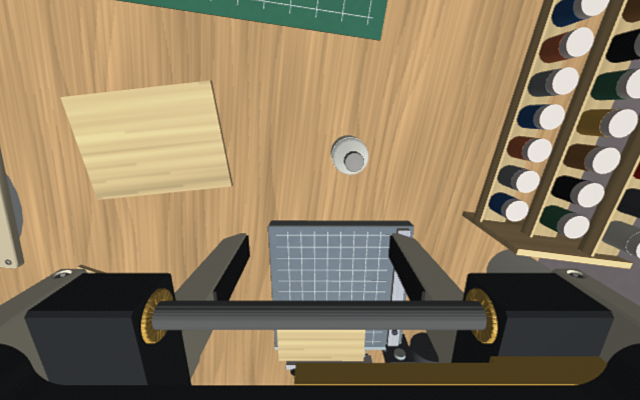

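The force rose evenly and the side and scene crops show the sheet's edge at the gauge bar. To check that it is flush, I'll turn the wrist camera and look down on the joint.

```bash
python3 -m handwheel '-0.1 -0.1 0.05 0 0 -0.19;-0.2 -0.25 0.05 0 0 -0.38;-0.25 -0.4 0.05 0 0 -0.57;-0.25 -0.5 0.05 0 0 -0.76;-0.25 -0.6 0.05 0 0 -0.95'
python3 -m handwheel '0 -0.2 0 0 0 -0.19;0 -0.4 0 0 0 -0.38;0 -0.4 0 0 0 -0.57;0 -0.4 0 0 0 -0.76;0 -0.4 0 0 0 -0.95'
python3 - <<'E'
from h import *
s=robot.read_state();print(s["t"],s["tool_pos"],s["q"].round(2))
for n in ("wrist","side"):
    p,d,P,T,K=cloud(n); np.savez(f"/tmp/{n}.npz",p=p,d=d,P=P)
    if n=="side": p=cv2.resize(p[130:250,230:380],(750,600))
    cv2.imwrite(f"pics/{n}12.png",p[:,:,::-1])
E
```

```text
t: 14.25
tool_pos: [0.512, -0.0617, 0.2624]
orientation: [-2.79, -1.434, 0.006]
force: [0.5, -0.2, -0.4]
opening: 0.0927
t: 14.75
tool_pos: [0.5122, -0.1811, 0.2617]
orientation: [-3.12, -0.316, 0.005]
force: [0.3, 0.0, 0.2]
opening: 0.0933
14.75 [ 0.51215261 -0.18113204  0.26168605] [-0.44 -0.03  1.58  0.    1.6   0.93]
```

View pics/side12.png

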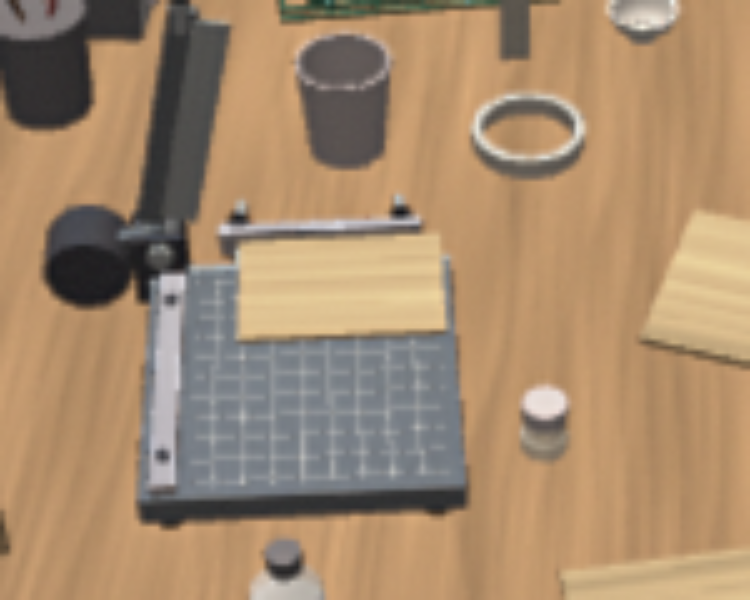

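View pics/wrist12.png

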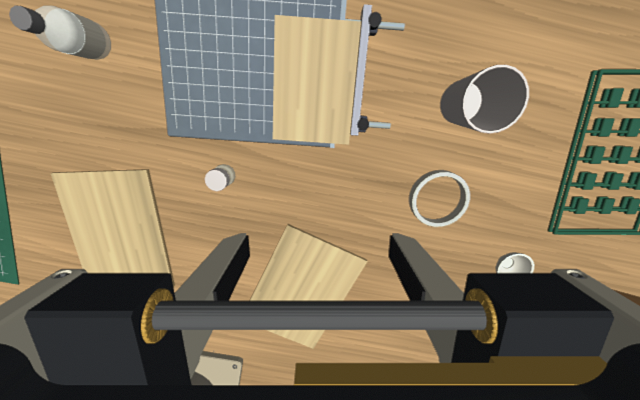

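Run:
```python
from h import *
D=np.load("/tmp/wrist.npz");p=D["p"];P=D["P"]
cv2.imwrite("pics/wc12.png",cv2.resize(p[0:150,300:400,::-1],(400*1,600),interpolation=cv2.INTER_CUBIC))
c=np.array([0.6453,-0.063]);a=0.135;M=np.array([[np.cos(a),np.sin(a)],[-np.sin(a),np.cos(a)]])
q=np.concatenate([(P[...,:2]-c)@M.T,P[...,2:]],-1)
for v in (25,45,65,85,105,125,138):
    print(v,[(u,*(q[v,u]*1000).round(1),p[v,u].tolist()) for u in range(348,370,1) if abs(q[v,u,1]+.137)<.006])
```

```text
25 [(356, np.float64(40.0), np.float64(-131.2), np.float64(43.3), [204, 182, 138]), (357, np.float64(40.4), np.float64(-132.5), np.float64(42.1), [202, 180, 137]), (358, np.float64(40.1), np.float64(-133.6), np.float64(43.4), [204, 182, 138]), (359, np.float64(40.6), np.float64(-135.0), np.float64(41.8), [207, 184, 139]), (360, np.float64(40.6), np.float64(-136.1), np.float64(42.3), [165, 147, 113]), (361, np.float64(38.3), np.float64(-136.4), np.float64(51.2), [125, 118, 109]), (362, np.float64(38.4), np.float64(-137.6), np.float64(51.1), [174, 177, 189]), (363, np.float64(38.5), np.float64(-138.8), np.float64(50.8), [191, 196, 208]), (364, np.float64(38.5), np.float64(-139.9), np.float64(51.2), [190, 194, 205]), (365, np.float64(38.5), np.float64(-141.1), np.float64(51.7), [187, 191, 201]), (366, np.float64(38.6), np.float64(-142.3), np.float64(51.5), [186, 190, 201])]
45 [(354, np.float64(18.7), np.float64(-131.2), np.float64(41.2), [206, 184, 141]), (355, np.float64(18.2), np.float64(-132.2), np.float64(43.8), [204, 183, 140]), (356, np.float64(18.2), np.float64(-133.4), np.float
[... 3381 characters left out ...]
t64(-136.3), np.float64(50.7), [140, 130, 117]), (352, np.float64(-77.2), np.float64(-137.4), np.float64(52.6), [177, 182, 194]), (353, np.float64(-77.1), np.float64(-138.9), np.float64(51.4), [192, 197, 211]), (354, np.float64(-77.1), np.float64(-140.4), np.float64(50.1), [187, 191, 203]), (355, np.float64(-76.9), np.float64(-141.5), np.float64(51.3), [191, 194, 206]), (356, np.float64(-76.9), np.float64(-142.9), np.float64(51.1), [189, 193, 204])]
138 [(348, np.float64(-95.0), np.float64(-134.9), np.float64(42.8), [218, 195, 148]), (349, np.float64(-98.4), np.float64(-140.8), np.float64(0.4), [202, 173, 127]), (350, np.float64(-98.4), np.float64(-142.4), np.float64(-0.3), [188, 154, 109])]
```

View pics/wc12.png

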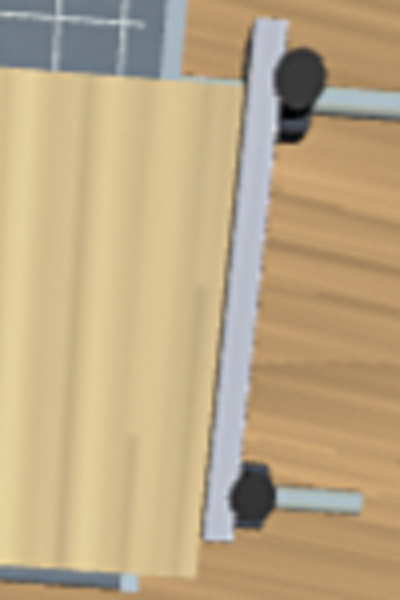

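The enlarged wrist crop shows the sheet edge against the gauge bar along its whole length, from (243,85) to (203,540). In depth both lie at y ≈ -136 mm at every row. The side view shows the arm still standing at (180,110) and the bystanders in place. The robot is clear, so I'm handing in.

Run:
```python
from plant import robot
print(robot.read_state()["force"]); print(robot.close_job())
```

```text
[0.50306553 0.9851912  0.19423556]
the job is handed in; nothing more can be done
None
```

The cutter is ready for a cut, and I handed the job in at about 15 s of the 67 s allowed.

- **Blade arm:** I raised it slowly from the right with the shut fingertips under the handle, at about 0.25 rad/s and up to about 4.5 N. Past the balance point it went on by itself to the upper stop. It was still standing in the last side picture.
- **Sheet:** I pushed the sheet already on the bed, the smallest of the three. Both fingertips of the open gripper pushed its left edge until it stopped against the gauge at about 6 N, far below the 45 N at which the gauge slips.
- **Last checks:** In the close wrist picture the sheet edge and the gauge face both lie at y ≈ -136 mm at the six rows checked along the joint, with no visible gap. One more row, past the gauge's near end, showed only the sheet. The side picture shows the nearby bystanders undisturbed. At hand-in the robot was clear, with the force reading near zero.
- **Disagreements:**
  - Earlier depth readings put the gauge face anywhere from -0.136 to -0.142 m. The stall position of -0.1345 m and the final close look support about -0.136 m, within the 2 mm calibration.
  - The sheet reaches slightly past the gauge's near end, because I pushed it straight across.

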